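Index the sample carousel into its spring catch

ROBOT

A 7-joint arm with a two-finger parallel gripper is mounted at the origin on the work surface. World frame = base frame: x ahead of the robot, y to its left, z up, the work surface at z = 0. Lengths are in m, angles in rad, forces in N, time in s.
With the tool pointing down it reaches from about 0.4 to 0.85 m from the base axis. Payload 10.4 kg.
Tool frame: the origin (TCP) lies midway between the tips of the shut fingers; the grasp point (between the pads) lies 19 mm behind it; z points along the fingers, x is the direction in which the jaws open and shut, and the axes are right-handed (so a half turn about z gives the same grasp; the last joint's range is limited). The gripper opens to 85 mm and grips with 20 to 120 N. Pads are 22 mm wide; open, the fingers measure 114 mm over their backs; the gripper's body (76 mm by 85 mm) begins 54 mm behind the grasp point. The pads swing forward as they close: fully open they stand 13 mm farther back than shut.
Start: joints at [1.146, 0.332, -0.065, 1.46, 0.022, 1.35, -0.088], TCP at [0.244, -0.575, 0.231] pointing down, gripper open.
Joint ranges: [-2.6, 2.6], [-0.5, 2.12], [-1.47, 1.34], [0.16, 2.42], [-1.27, 4.41], [0.06, 2.06], [-2.6, 2.6]. Speed limits (rad/s): [2.22, 2.22, 2.79, 2.79, 3.14, 3.14, 3.14].

INTERFACE

Orientations are given as a unit quaternion [x, y, z, w].
In Python, from workcell import manip, cams gives the robot as it stands.
- The arm moves only by the tool move_arm, never from a script. Its argument "moves" is a list of rows, each a list of 7 numbers: the turn, a rotation vector about the tool's x, y, z in degrees, then the shift along the tool's x, y, z in m, then the finger opening in m, from 0 to 0.0854. A call has 1 to 10 rows; each row is the pose to reach, as a shift and turn from the pose commanded when the call began, along the tool's axes at that moment; what a row does not reach only later rows make up. A row lasts 1/10 s, in which the tool goes at most 50 mm and 8.59 degrees, less where a joint would pass 70% of its speed; a pose out of reach is approached as far as the arm can. A call with a gripper value outside its range is refused whole. The fingers move at their own pace and stop on an object; "grip_force" is the grip in N (left out, the last holds). Time passes only in rows, so rows that repeat a pose let the fingers close. It gives the time, the measured TCP pose, the force and the opening at its end, in the units of the state.
- manip.get_obs(): the state, without advancing time (a new reading comes with each control period).
- cams.camera(name): name is "scene" or "top" or "wrist"; returns the picture (384x512x3 uint8, red, green, blue); there is no depth.
- cams.camera_params(name): a dict with "fx", "fy", "cx", "cy" (pixels), "xyz" and "rotation" of the camera in the world. Camera axes: x right, y up, looking along -z (the intrinsics and any distortion apply to the point x, -y, -z); pixel columns grow to the right and rows downward; lengths in m; the calibration is good to about 2 mm. A picture is of the moment at which its call begins: read the wrist's pose just before it. camera_params takes no time and is no camera call; for the wrist camera it gives the pose at the moment of the call.
- manip.hand_in(): hands the job in, once; it reports no verdict.
The state is a dict: "clock": time; "joint_pos": joint angles; "joint_velocities": joint speeds; "tau": joint torques, N m; "position": TCP position; "ee_rot": TCP orientation; "ft_force": force on the tool from outside, world axes, zero at the start; "torque": the same for the moment, N m; "grip_width": opening from 0.0 (shut) to 1.0 (fully open).
Only numpy, scipy, OpenCV 4.12 (cv2) and the standard library are available. Lean on these libraries where they do the work, as an engineer would, in place of code of your own. Each camera call takes 0.05 s, during which the arm holds its last target. There are 200 camera calls.

TASK

Set the catch by sliding its thumb tab fully forward, towards the carousel, so that its spring pin rides on the carousel's rim; then, pushing gently on the finger posts, turn the carousel until its notch comes round to the mark by the catch and the pin drops fully into the notch. Stop pushing as soon as the pin catches, never force the carousel (keep under 15 N on it) or lift it off its spindle, leave it standing still and locked, and leave the glassware alone.

Things in the scene. Friction and masses are not known exactly. Their poses are not given: they have to be found in the camera images.
- base: Fixed black turntable base: round plate of radius 100 mm, 12 mm thick, with a tongue 76 mm wide reaching 180 mm from the centre along its +y. Origin on the underside at the plate's centre, which is the carousel's axis; z up. A steel spindle of radius 11 mm stands at the centre, its top 48 mm above the bench, in the carousel's hub (radius 19 mm, top 42 mm).
- mark (a point): White index line on the base, 24 mm long, along the base's +y direction; this point lies on it, 90 mm from the carousel's axis, 13 mm above the bench.
- catch_place (a point): Nominal middle of the catch block's top, on the base 135 mm from the axis towards +y, 42 mm above the bench. The white block (44 wide along base x, 52 long along y, 30 high, in mm) has slotted bolts: block, catch and pin together really stand up to 13 mm to either side of this point (along base x), differently each time, not measured.
- catch (a joint): Slide of the catch, m: 0 back, 0.022 fully forward (along base -y, to the axis) on its stop; stays where left. Needs 9 to 16 N. Its thumb tab, an upright dark steel plate 30 mm wide (base x), 8 mm thick (y), stands on the block, top 66 mm above the bench, pushable from 48 mm up; its middle is 153 mm from the axis at 0 and 131 mm when forward.
- pin (a joint): Spring pin in the catch: round-ended steel rod, 10 mm diameter, 20 mm above the bench, pointing to the axis. Value in m: 0 fully out, negative pushed in against its 4 to 6 N spring. Catch back: tip 90 mm from the axis, 10 mm clear of the rim. Catch forward: about -0.011 riding on the rim, 0 when dropped fully (12 mm deep) into the notch.
- carousel: Loose aluminium disc, radius 80 mm, 12 mm thick, about 0.6 kg, on low glides on the base, centre hole round the spindle (1 mm play); turns without end. Origin on the axis, 12 mm above the bench; top face 26 mm above the bench. One U notch in the rim, 12 mm wide, 14 mm deep, lies along its +y. A post needs 1 to 6 N with the pin riding; once the pin is in, it is blocked and force climbs steeply.
- notch (a point): The middle of the carousel's notch, 73 mm from the axis, at the height of the top face.
- post (a point): Top of one of five like upright steel finger posts on the carousel: 10 mm diameter, 62 mm from the axis, from 26 to 52 mm above the bench, at 36, 108, 180, 252 and 324 degrees counterclockwise (from above) from the notch. This one is at 36 degrees.
- flask: Bystander: conical glass flask, 76 mm across the base, 116 mm high; origin under its centre.
- jar: Bystander: amber glass jar with a white cap, 56 mm across, 75 mm high; origin under its centre.
- dish: Bystander: shallow white ceramic dish, 90 mm across, 16 mm high; origin under its centre.

How it is judged:
By the outcome, as a careful person would: the job done as asked, in the order asked, and still so for the second after the job is handed in, with the robot touching nothing.
It also fails if it takes over 72 s, if anything falls off the work surface, if the arm or the gripper's body presses on something with over 40 N, if the wrist force passes 120 N, or if a joint passes its speed limit or range.

## Working session

There is one attempt and no reset: what is moved stays moved. The work goes in short steps, Python scripts to look and compute and a tool call to move; the robot and the scene stay as the last step left them, time stands still between calls to the robot, and variables do not carry over. Pictures are saved under pics/ and viewed, about 8 in all and at most 12, crops included, and the job is handed in when it is done.

Besides the shell and the picture viewer there is one more tool, called as a command line: name --pt "numbers of a row" for each row, then --argument value for the rest. move_arm: Moves the arm, as the interface text tells. Its arguments: {"type":"object","properties":{"moves":{"type":"array","items":{"type":"array","items":{"type":"number"}}},"grip_force":{"type":"number"}},"required":["moves"]}

```bash
ls; mkdir -p pics
python3 - <<'E'
from workcell import manip, cams
import cv2,numpy as np
print(manip.get_obs())
for n in ("scene","top"):
    im=cams.camera(n); p=cams.camera_params(n); print(n,p)
    cv2.imwrite(f"pics/{n}0.png",im[:,:,::-1])
a=np.vstack([cv2.imread("pics/top0.png")])
E
```

```text
pics
{'clock': 0.0, 'joint_pos': array([ 1.14640214,  0.33288262, -0.06473632,  1.46094218,  0.02161982,
        1.34988751, -0.08846459]), 'joint_velocities': array([-1.48092113e-03,  8.82956377e-04,  1.21145130e-03, -1.58161611e-03,
        6.22779234e-04, -9.84831543e-05,  8.60999263e-04]), 'tau': array([-1.14088496e-03, -6.25450730e+01,  4.89747268e-02, -3.91610491e+01,
        1.63398689e-02,  9.81626072e-03,  1.19381657e-06]), 'position': array([ 0.24428242, -0.57487871,  0.2305089 ]), 'ee_rot': array([ 8.34013518e-01, -5.51743551e-01, -6.12744368e-04, -3.61702109e-04]), 'ft_force': array([-0.26820181,  0.0039159 ,  0.15052721]), 'torque': array([-0.0041006 ,  0.02678182, -0.03332316]), 'grip_width': 1.003545472469478}
scene {'fx': 392.98722367711173, 'fy': 392.98722367711173, 'cx': 257.3724362798931, 'cy': 194.86282713571768, 'xyz': array([ 1.33709216, -0.22569531,  0.72872586]), 'rotation': array([0.33165604, 0.23940223, 0.54256576, 0.73369833])}
top {'fx': 379.0606957306955, 'fy': 379.0606957306955, 'cx': 257.08725841209485, 'cy': 189.57671367374303, 'xyz': array([ 0.47044417, -0.00683903,  1.14575023]), 'rotation': array([-0.04628735,  0.0523221 ,  0.71540675, -0.6952072 ])}
```

View pics/top0.png

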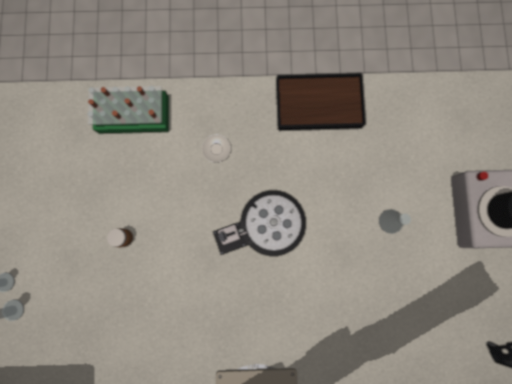

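View pics/scene0.png

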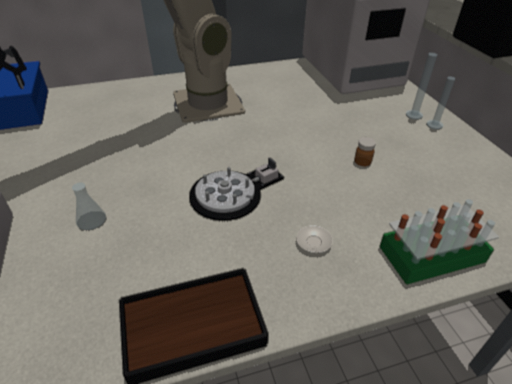

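Top view: base at about px (273,223), catch at (230,235), notch perhaps near (254,205). Measure and enlarge.

```bash
cat > h.py <<'E'
import numpy as np, cv2
from scipy.spatial.transform import Rotation as R
from workcell import manip, cams
def ray(p,uv):
    d=np.array([(uv[0]-p["cx"])/p["fx"],-(uv[1]-p["cy"])/p["fy"],-1.])
    return R.from_quat(p["rotation"]).apply(d)
def onz(p,uv,z):
    d=ray(p,uv); return p["xyz"]+d*(z-p["xyz"][2])/d[2]
def px(p,X):
    c=R.from_quat(p["rotation"]).inv().apply(np.asarray(X)-p["xyz"])
    return np.array([p["cx"]-p["fx"]*c[0]/c[2], p["cy"]+p["fy"]*c[1]/c[2]])
E
python3 - <<'E'
from h import *
p=cams.camera_params("top"); im=cv2.imread("pics/top0.png")
g=cv2.cvtColor(im,cv2.COLOR_BGR2GRAY)
m=(g<70).astype(np.uint8); m[:180]=0;m[262:]=0;m[:,:205]=0;m[:,315:]=0
cs,_=cv2.findContours(m,cv2.RETR_EXTERNAL,cv2.CHAIN_APPROX_NONE)
c=max(cs,key=cv2.contourArea)[:,0].astype(float)
W=np.array([onz(p,u,.012)[:2] for u in c])
# circle: points px>250
s=W[c[:,0]>252]; A=np.c_[2*s,np.ones(len(s))]; q=np.linalg.lstsq(A,(s**2).sum(1),rcond=None)[0]
r=np.sqrt(q[2]+q[:2]@q[:2]); print("centre",q[:2],"r",r)
far=W-q[:2]; d=np.linalg.norm(far,axis=1); t=far[d>.12]; print("max reach",d.max(), "box",cv2.minAreaRect(t.astype(np.float32)))
k=t.mean(0); print("tongue dir deg",np.degrees(np.arctan2(k[1],k[0])))
for n,(u,v) in dict(flask=(391,222),jar=(120,238),dish=(218,149)).items(): print(n,onz(p,(u,v),.0))
cv2.imwrite("pics/top0c.png",cv2.resize(im[185:260,208:310],None,fx=7,fy=7,interpolation=cv2.INTER_CUBIC))
E
```

```text
centre [ 0.52955031 -0.06465691] r 0.08995677714395055
max reach 0.1782433303880461 box ((-0.06044524908065796, 0.14622709155082703), (0.08625306934118271, 0.04783116281032562), 63.142826080322266)
tongue dir deg 111.09824442648852
flask [ 0.5209021 -0.4207901  0.       ]
jar [0.49657867 0.39521053 0.        ]
dish [0.76150234 0.09831926 0.        ]
```

View pics/top0c.png

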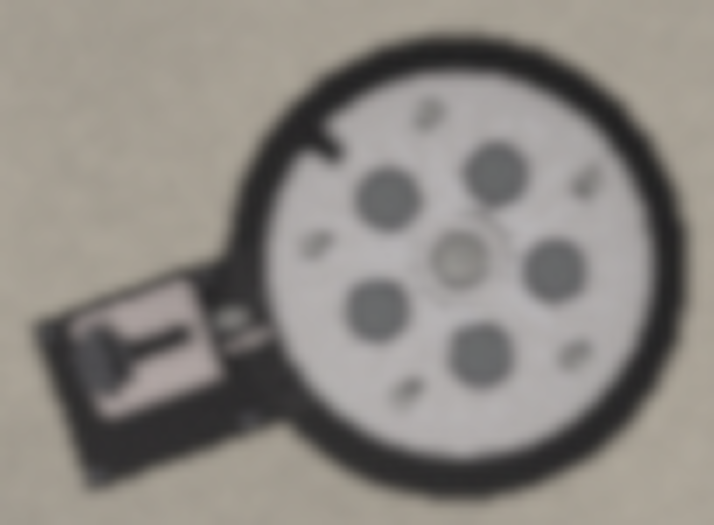

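Enlarged top view shows notch at crop (325,140), tab at (98,360), tongue end corners (40,325) and (90,490), mark line near (250,340), posts around the disc (one at (315,243) is between the notch and mark).

Run:
```python
from h import *
p=cams.camera_params("top")
f=lambda u,v,z: onz(p,(208+(u+.5)/7-.5,185+(v+.5)/7-.5),z)[:2]
c1=f(459,266,.012);c2=f(460,263,.026);print("centre",c1,c2, "spindle",f(460,260,.048))
print("r",[np.linalg.norm(f(*e,.012)-c1) for e in((230,266),(688,266),(459,35),(459,497))])
C=(c1+c2)/2
def pol(n,u,v,z):
    d=f(u,v,z)-C; print(n,f(u,v,z),"r %.4f ang %.1f"%(np.linalg.norm(d),np.degrees(np.arctan2(d[1],d[0]))))
pol("tongue end",65,408,.012);pol("cornerA",40,325,.012);pol("cornerB",90,490,.012)
pol("notch",328,148,.026);pol("tab",98,358,.066)
for q in((187,280),(222,378),(110,418)):pol("blk",*q,.042)
pol("pin",232,320,.025);pol("mark?",250,340,.013)
for q in((315,243),(428,115),(587,182),(575,353),(406,390)):pol("post",*q,.04)
p=cams.camera_params("wrist");print(p,manip.get_obs()["position"])
```

```text
centre [ 0.52880652 -0.06387676] [ 0.52933356 -0.06363768] spindle [ 0.52941201 -0.06256506]
r [np.float64(0.09761756605592417), np.float64(0.09772727233004234), np.float64(0.0994673443116245), np.float64(0.09708996593173194)]
tongue end [0.47373179 0.10479768] r 0.1774 ang 108.2
cornerA [0.50894283 0.11490207] r 0.1798 ang 96.4
cornerB [0.43923387 0.09477229] r 0.1822 ang 119.5
notch [ 0.57951875 -0.00943111] r 0.0741 ang 47.1
tab [0.49318041 0.08588376] r 0.1539 ang 103.5
blk [0.52471799 0.05057338] r 0.1144 ang 92.2
blk [0.48401549 0.03698392] r 0.1104 ang 114.1
blk [0.46903174 0.08340555] r 0.1589 ang 112.2
pin [0.50826213 0.03291598] r 0.0989 ang 102.1
mark? [0.50000967 0.02590681] r 0.0943 ang 108.0
post [ 0.53863302 -0.00287437] r 0.0616 ang 81.1
post [ 0.59084152 -0.05168523] r 0.0629 ang 11.1
post [ 0.56082093 -0.11716897] r 0.0621 ang -59.3
post [ 0.49006488 -0.10923971] r 0.0599 ang -130.6
post [ 0.47691925 -0.03878711] r 0.0578 ang 154.4
{'fx': 336.14316010365275, 'fy': 336.14316010365275, 'cx': 255.03938661432423, 'cy': 193.507192984676, 'xyz': array([ 0.31765306, -0.54378927,  0.37492495]), 'rotation': array([-0.13248182,  0.08837316, -0.54482493,  0.82328886])} [ 0.24429763 -0.57487598  0.23057087]
```

```bash
cat >> h.py <<'E'
C=np.array([.529,-.0637]); TH=np.radians(108)
E=np.array([np.cos(TH),np.sin(TH)]); L=np.array([np.sin(TH),-np.cos(TH)])
def row(X,ydeg,o=None):
    """row [rotvec deg, shift m] to world TCP X with tool down and tool y at heading ydeg"""
    o=o or manip.get_obs(); q=R.from_quat(o["ee_rot"]); a=np.radians(ydeg)
    y=np.array([np.cos(a),np.sin(a),0]); z=np.array([0,0,-1.]); T=R.from_matrix(np.c_[np.cross(y,z),y,z])
    r=(q.inv()*T).as_rotvec(degrees=True); s=q.inv().apply(np.asarray(X)-o["position"])
    return np.round(r,2),np.round(s,4)
E
python3 - <<'E'
from h import *
print(row([.46,-.25,.2],-110)); print(row([.484,.114,.17],-72))
E
```

```text
(array([-3.000e-02,  7.000e-02, -4.698e+01]), array([-0.2146, -0.3256,  0.0308]))
(array([-6.000e-02,  7.000e-02, -8.498e+01]), array([-0.5402, -0.49  ,  0.0613]))
```

move_arm --pt "0 0 -47 -0.2146 -0.3256 0.03 0" --pt "0 0 -47 -0.2146 -0.3256 0.03 0" --pt "0 0 -47 -0.2146 -0.3256 0.03 0" --pt "0 0 -47 -0.2146 -0.3256 0.03 0" --pt "0 0 -47 -0.2146 -0.3256 0.03 0" --pt "0 0 -47 -0.2146 -0.3256 0.03 0" --pt "0 0 -47 -0.2146 -0.3256 0.03 0" --pt "0 0 -85 -0.5402 -0.49 0.06 0" --pt "0 0 -85 -0.5402 -0.49 0.06 0" --pt "0 0 -85 -0.5402 -0.49 0.06 0" --grip_force 40

```text
clock: 1.1
position: [0.4547, -0.134, 0.1917]
ee_rot: [0.999, 0.054, -0.0, 0.0]
ft_force: [0.6, -0.3, 0.3]
grip_width: -0.001
```

Run:
```python
from h import *
o=manip.get_obs();print(o["position"],o["joint_pos"]); print(row([.484,.114,.17],-72))
```

```text
[ 0.45469623 -0.1340193   0.19172912] [ 0.71925179  0.06023255 -0.54166953  1.87452981  0.03333148  1.21581801
  0.27435072]
(array([ 1.000e-02,  2.000e-02, -1.184e+01]), array([ 0.0558, -0.2434,  0.0217]))
```

move_arm --pt "0 0 -11.8 0.056 -0.243 0.022 0" --pt "0 0 -11.8 0.056 -0.243 0.022 0" --pt "0 0 -11.8 0.056 -0.243 0.022 0" --pt "0 0 -11.8 0.056 -0.243 0.022 0" --pt "0 0 -11.8 0.056 -0.243 0.022 0" --pt "0 0 -11.8 0.056 -0.243 0.022 0" --pt "0 0 -11.8 0.056 -0.243 0.022 0"

```text
clock: 1.8
position: [0.4856, 0.1125, 0.1697]
ee_rot: [0.988, 0.154, -0.0, -0.0]
ft_force: [0.4, -1.3, -0.0]
grip_width: 0.002
```

Run:
```python
from h import *
o=manip.get_obs();p=cams.camera_params("wrist");im=cams.camera("wrist")
cv2.imwrite("pics/w1.png",im[:,:,::-1]);import pickle;pickle.dump(p,open("w1.pkl","wb"))
print(o["position"],row([.484,.114,.17],-72),p["xyz"])
for n,X in dict(tabtop=[*(C+.153*E+.012*L),.066],centre=[*C,.048],mark=[*(C+.09*E),.013],tip=o["position"]).items(): print(n,px(p,X))
```

```text
[0.48560453 0.11246642 0.16966924] (array([ 0.01,  0.05, -0.38]), array([-0.0008, -0.0035, -0.0003])) [0.46028461 0.1889442  0.31403337]
tabtop [255.24146778 225.08442159]
centre [243.86157151 359.27574015]
mark [243.68583393 261.38142562]
tip [257.18904726 258.2331328 ]
```

View pics/w1.png

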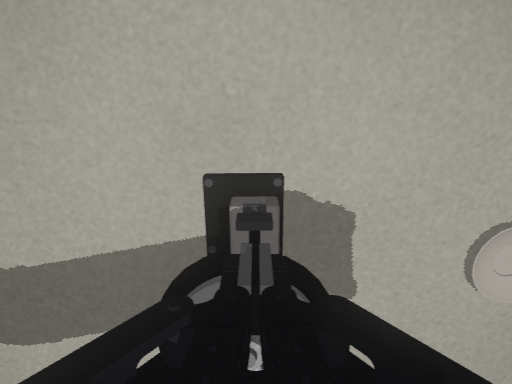

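The wrist view shows the tab at px (236–273, 212–230), middle x ≈ 254.5, matching the 12 mm offset prediction (255, 225). I'll descend behind it.

move_arm --pt "0 0 0 -0.001 0.003 0.05 0" --pt "0 0 0 -0.001 0.003 0.09 0" --pt "0 0 0 -0.001 0.003 0.118 0" --pt "0 0 0 -0.001 0.003 0.118 0" --pt "0 0 0 -0.001 0.003 0.118 0"

```text
clock: 2.35
position: [0.4863, 0.1071, 0.0528]
ee_rot: [0.988, 0.152, -0.0, 0.0]
ft_force: [0.4, -0.2, 0.5]
grip_width: -0.0
```

```bash
cat > st.py <<'E'
from h import *
o=manip.get_obs(); d=o["position"][:2]-C
print("t",o["clock"],"z %.4f"%o["position"][2],"e %.4f l %.4f"%(d@E,d@L),"r %.4f ang %.1f"%(np.hypot(*d),np.degrees(np.arctan2(d[1],d[0]))),"F",o["ft_force"].round(1),"Fe %.1f Fl %.1f"%(o["ft_force"][:2]@E,o["ft_force"][:2]@L))
E
python3 st.py; python3 -c "
from h import *
print(row([*(C+.176*E+.012*L),.052],-72))"
```

```text
t 2.35 z 0.0528 e 0.1757 l 0.0122 r 0.1761 ang 104.0 F [ 0.4 -0.2  0.5] Fe -0.4 Fl 0.3
(array([ 0.01,  0.02, -0.49]), array([-0.0002, -0.0003,  0.0008]))
```

move_arm --pt "0 0 0 0 0.004 0 0" --pt "0 0 0 0 0.007 0 0" --pt "0 0 0 0 0.009 0 0" --pt "0 0 0 0 0.011 0 0" --pt "0 0 0 0 0.013 0 0" --pt "0 0 0 0 0.015 0 0" --pt "0 0 0 0 0.017 0 0"

```text
clock: 3.05
position: [0.4915, 0.0944, 0.0534]
ee_rot: [0.988, 0.154, 0.001, -0.001]
ft_force: [-3.5, 8.3, 5.8]
grip_width: -0.001
```

```bash
python3 st.py
```

```text
t 3.05 z 0.0534 e 0.1620 l 0.0132 r 0.1625 ang 103.4 F [-3.5  8.3  5.8] Fe 9.0 Fl -0.7
```

move_arm --pt "0 0 0 0 0.002 0 0" --pt "0 0 0 0 0.004 0 0" --pt "0 0 0 0 0.006 0 0" --pt "0 0 0 0 0.008 0 0" --pt "0 0 0 0 0.01 0 0" --pt "0 0 0 0 0.01 0 0"

```text
clock: 3.65
position: [0.4943, 0.0858, 0.0534]
ee_rot: [0.988, 0.154, 0.001, -0.002]
ft_force: [-3.6, 11.1, 7.5]
grip_width: 0.005
```

```bash
python3 st.py
```

```text
t 3.65 z 0.0534 e 0.1529 l 0.0132 r 0.1535 ang 103.1 F [-3.6 11.1  7.5] Fe 11.7 Fl 0.0
```

move_arm --pt "0 0 0 0 0.002 0 0" --pt "0 0 0 0 0.004 0 0" --pt "0 0 0 0 0.006 0 0" --pt "0 0 0 0 0.008 0 0" --pt "0 0 0 0 0.008 0 0"

```text
clock: 4.15
position: [0.4965, 0.079, 0.0534]
ee_rot: [0.988, 0.155, 0.001, -0.002]
ft_force: [-6.1, 14.1, 7.9]
grip_width: -0.002
```

```bash
python3 st.py
```

```text
t 4.15 z 0.0534 e 0.1457 l 0.0132 r 0.1463 ang 102.8 F [-6.1 14.1  7.9] Fe 15.3 Fl -1.4
```

move_arm --pt "0 0 0 0 0.001 0 0" --pt "0 0 0 0 0.002 0 0" --pt "0 0 0 0 0.003 0 0" --pt "0 0 0 0 0.003 0 0"

```text
clock: 4.55
position: [0.4966, 0.0788, 0.0534]
ee_rot: [0.988, 0.156, 0.001, -0.004]
ft_force: [-9.3, 22.8, 9.9]
grip_width: -0.004
```

```bash
python3 st.py
```

```text
t 4.55 z 0.0534 e 0.1456 l 0.0132 r 0.1462 ang 102.8 F [-9.3 22.8  9.9] Fe 24.6 Fl -1.8
```

Hard stop reached (force rose, no motion, e = 0.146 as expected for fully forward). Back off and look.

move_arm --pt "0 0 0 0 -0.008 0 0" --pt "0 0 0 0 -0.016 0 0" --pt "0 0 0 0 -0.018 -0.03 0" --pt "0 0 0 0 -0.018 -0.08 0" --pt "0 0 0 0 -0.018 -0.1 0" --pt "0 0 0 0 -0.018 -0.1 0"

```text
clock: 5.15
position: [0.494, 0.0891, 0.1555]
ee_rot: [0.988, 0.153, 0.003, 0.001]
ft_force: [-0.1, 0.0, -0.2]
grip_width: 0.003
```

```bash
python3 st.py
python3 - <<'E'
from h import *
u=lambda a:np.array([np.cos(np.radians(a)),np.sin(np.radians(a))])
X=C+.062*u(155)-.022*u(245); print(X,row([*X,.15],-115),row([*X,.032],-115))
im=cams.camera("top");cv2.imwrite("pics/top1c.png",cv2.resize(im[185:260,208:310,::-1],None,fx=7,fy=7,interpolation=cv2.INTER_CUBIC))
E
```

```text
t 5.15 z 0.1555 e 0.1561 l 0.0139 r 0.1568 ang 102.9 F [-0.1  0.  -0.2] Fe 0.0 Fl -0.1
[ 0.48210652 -0.0175589 ] (array([ 2.000e-02, -3.500e-01,  4.256e+01]), array([-0.0435,  0.0981,  0.0055])) (array([ 2.000e-02, -3.500e-01,  4.256e+01]), array([-0.0442,  0.0978,  0.1235]))
```

move_arm --pt "0 0 42.5 -0.044 0.098 0.005 0" --pt "0 0 42.5 -0.044 0.098 0.005 0" --pt "0 0 42.5 -0.044 0.098 0.005 0" --pt "0 0 42.5 -0.044 0.098 0.005 0" --pt "0 0 42.5 -0.044 0.098 0.005 0" --pt "0 0 42.5 -0.044 0.098 0.005 0" --pt "0 0 42.5 -0.044 0.098 0.02 0" --pt "0 0 42.5 -0.044 0.098 0.02 0"

```text
clock: 6.0
position: [0.4783, -0.0177, 0.1301]
ee_rot: [0.977, -0.214, -0.002, 0.0]
ft_force: [-1.0, 0.1, 0.2]
grip_width: 0.001
```

```bash
python3 st.py
python3 - <<'E'
from h import *
u=lambda a:np.array([np.cos(np.radians(a)),np.sin(np.radians(a))])
X=C+.062*u(155)-.022*u(245); print(row([*X,.032],-115))
p=cams.camera_params("wrist");im=cams.camera("wrist");cv2.imwrite("pics/w2.png",im[:,:,::-1])
for n,X in dict(tab=[*(C+.131*E+.012*L),.066],post155=[*(C+.062*u(155)),.052],post83=[*(C+.062*u(83)),.052],spindle=[*C,.048],notch=[*(C+.073*u(47)),.026]).items(): print(n,px(p,X))
E
```

```text
t 6.0 z 0.1301 e 0.0594 l -0.0340 r 0.0685 ang 137.8 F [-1.   0.1  0.2] Fe 0.4 Fl -0.9
(array([0.07, 0.19, 0.34]), array([ 0.0037, -0.0018,  0.098 ]))
tab [231.64550221  75.25428173]
post155 [261.09255861 228.47175446]
post83 [326.3902443  147.80629218]
spindle [345.63861146 226.76557078]
notch [377.58794076 127.28809883]
```

View pics/w2.png

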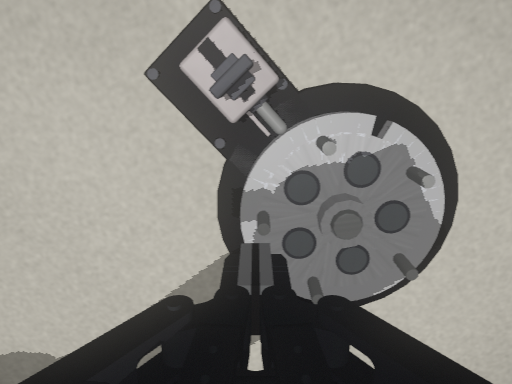

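Catch is forward (tab at px (233,72), as predicted), the pin touches the rim at (283,131) and posts, notch (382,128) match predictions. Descend behind post 155.

move_arm --pt "0 0 0 0.003 -0.002 0.03 0" --pt "0 0 0 0.003 -0.002 0.06 0" --pt "0 0 0 0.003 -0.002 0.08 0" --pt "0 0 0 0.003 -0.002 0.095 0" --pt "0 0 0 0.003 -0.002 0.096 0" --pt "0 0 0 0.003 -0.002 0.096 0"

```text
clock: 6.65
position: [0.4837, -0.017, 0.0366]
ee_rot: [0.977, -0.215, 0.0, -0.0]
ft_force: [0.5, -0.4, 0.6]
grip_width: -0.002
```

```bash
cat > arc.py <<'E'
from h import *
import sys
# finger TCP pushing post at carousel angle a (post side), TCP held 16+g mm behind, heading a+90
u=lambda a:np.array([np.cos(np.radians(a)),np.sin(np.radians(a))])
z=.034
for a in map(float,sys.argv[1:]):
    X=C+.062*u(a)-.016*u(a+90); r,s=row([*X,z],a+90-360); print(a,r[2],s)
E
python3 st.py; python3 arc.py 155 160 165 170 175 180 185 190
```

```text
t 6.65 z 0.0366 e 0.0585 l -0.0287 r 0.0651 ang 134.1 F [ 0.5 -0.4  0.6] Fe -0.5 Fl 0.4
155.0 0.15 [-0.0012  0.0072  0.0026]
160.0 -4.85 [-0.0023  0.0126  0.0026]
165.0 -9.85 [-0.003   0.0182  0.0026]
170.0 -14.85 [-0.0032  0.0238  0.0026]
175.0 -19.85 [-0.003   0.0293  0.0026]
180.0 -24.85 [-0.0022  0.0349  0.0026]
185.0 -29.85 [-0.001   0.0403  0.0026]
190.0 -34.85 [0.0008 0.0456 0.0026]
```

move_arm --pt "0 0 0 -0.001 0.004 0.001 0" --pt "0 0 0 -0.001 0.007 0.002 0" --pt "0 0 -2.5 -0.0018 0.01 0.002 0" --pt "0 0 -5 -0.0023 0.0126 0.002 0" --pt "0 0 -7.5 -0.0027 0.0154 0.002 0" --pt "0 0 -10 -0.003 0.0182 0.002 0"

```text
clock: 7.25
position: [0.4741, -0.0317, 0.0351]
ee_rot: [0.992, -0.128, 0.002, -0.001]
ft_force: [2.6, 4.4, -0.7]
grip_width: -0.002
```

```bash
python3 st.py; python3 arc.py  165 170 175 180 185 190
```

```text
t 7.25 z 0.0351 e 0.0474 l -0.0423 r 0.0635 ang 149.7 F [ 2.6  4.4 -0.7] Fe 3.3 Fl 3.8
165.0 0.25 [-0.0007  0.0007  0.0011]
170.0 -4.75 [-0.0019  0.0062  0.0011]
175.0 -9.75 [-0.0026  0.0117  0.0011]
180.0 -14.75 [-0.0028  0.0173  0.0011]
185.0 -19.75 [-0.0026  0.0229  0.0011]
190.0 -24.75 [-0.0018  0.0284  0.001 ]
```

move_arm --pt "0 0 -2.5 -0.0012 0.0035 0 0" --pt "0 0 -5 -0.0019 0.0062 0 0" --pt "0 0 -7.5 -0.0023 0.009 0 0" --pt "0 0 -10 -0.0026 0.0117 0 0" --pt "0 0 -12.5 -0.0027 0.0145 0 0" --pt "0 0 -15 -0.0028 0.0173 0 0" --pt "0 0 -17.5 -0.0027 0.02 0 0" --pt "0 0 -20 -0.0026 0.0229 0 0"

```text
clock: 8.05
position: [0.4655, -0.053, 0.035]
ee_rot: [0.999, 0.046, 0.001, -0.0]
ft_force: [2.0, 4.8, 1.1]
grip_width: -0.002
```

```bash
python3 st.py; python3 arc.py 185 187.5 190 195 200 205
python3 - <<'E'
from h import *
cv2.imwrite("pics/w3.png",cams.camera("wrist")[:,:,::-1])
E
```

```text
t 8.05 z 0.0350 e 0.0298 l -0.0571 r 0.0644 ang 170.4 F [2.  4.8 1.1] Fe 3.9 Fl 3.4
185.0 0.26 [0.0003 0.0002 0.001 ]
187.5 -2.24 [-0.0003  0.0029  0.001 ]
190.0 -4.74 [-0.0009  0.0057  0.001 ]
195.0 -9.74 [-0.0016  0.0112  0.001 ]
200.0 -14.74 [-0.0018  0.0168  0.001 ]
205.0 -19.74 [-0.0015  0.0224  0.001 ]
```

View pics/w3.png

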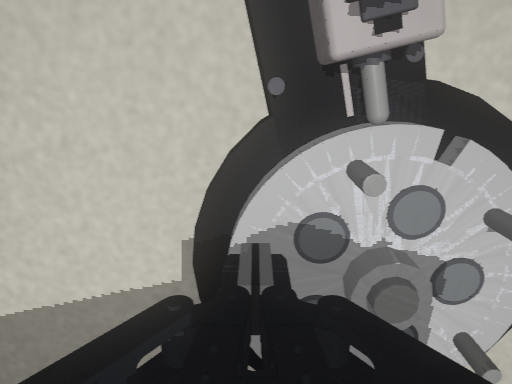

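Pin riding the rim at (378,120), notch mouth at (455,145): not yet there. Measure the remaining angle.

Run:
```python
from h import *
p=cams.camera_params("wrist")
for n,q,z in(("notch",(452,151),.026),("mouth",(458,140),.026),("pin tip",(378,121),.020),("pinroot",(373,68),.022),("spindle",(391,296),.048),("mark",(349,100),.013)):
    d=onz(p,q,z)[:2]-C;print(n,"r %.4f ang %.1f e %.4f l %.4f"%(np.hypot(*d),np.degrees(np.arctan2(d[1],d[0])),d@E,d@L))
```

```text
notch r 0.0716 ang 73.0 e 0.0586 l 0.0411
mouth r 0.0770 ang 73.2 e 0.0632 l 0.0440
pin tip r 0.0794 ang 99.9 e 0.0786 l 0.0112
pinroot r 0.1029 ang 102.0 e 0.1024 l 0.0108
spindle r 0.0037 ang 117.4 e 0.0037 l -0.0006
mark r 0.0902 ang 107.3 e 0.0902 l 0.0010
```

move_arm --pt "0 0 -2.5 -0.0003 0.0029 0 0" --pt "0 0 -5 -0.0009 0.0057 0 0" --pt "0 0 -7.5 -0.0013 0.0085 0 0" --pt "0 0 -10 -0.0016 0.0112 0 0" --pt "0 0 -12.5 -0.0017 0.014 0 0" --pt "0 0 -15 -0.0018 0.0168 0 0" --pt "0 0 -17 -0.0017 0.019 0 0" --pt "0 0 -18 -0.0016 0.0202 0 0"

```text
clock: 8.9
position: [0.4649, -0.0737, 0.0345]
ee_rot: [0.98, 0.201, 0.0, -0.0]
ft_force: [-1.4, 4.4, 2.5]
grip_width: 0.002
```

```bash
python3 st.py; python3 arc.py 202 203 204 206 208 210
```

```text
t 8.9 z 0.0345 e 0.0103 l -0.0641 r 0.0649 ang -171.2 F [-1.4  4.4  2.5] Fe 4.6 Fl -0.0
202.0 1.15 [ 0.0012 -0.0012  0.0005]
203.0 0.15 [ 0.0009 -0.0001  0.0005]
204.0 -0.85 [0.0007 0.001  0.0005]
206.0 -2.85 [0.0002 0.0031 0.0005]
208.0 -4.85 [-0.0002  0.0053  0.0005]
210.0 -6.85 [-0.0006  0.0076  0.0005]
```

move_arm --pt "0 0 -1 0.0 0.0012 0 0" --pt "0 0 -2 0 0.0023 0 0" --pt "0 0 -3 -0.0005 0.0034 0 0" --pt "0 0 -4 -0.001 0.0045 0 0"

```text
clock: 9.3
position: [0.4656, -0.0794, 0.0341]
ee_rot: [0.972, 0.235, 0.0, 0.0]
ft_force: [-0.1, -0.4, 0.2]
grip_width: -0.001
```

```bash
python3 st.py; python3 arc.py 206 207 208 209 210 211 212
```

```text
t 9.3 z 0.0341 e 0.0046 l -0.0651 r 0.0653 ang -166.1 F [-0.1 -0.4  0.2] Fe -0.4 Fl -0.2
206.0 1.14 [ 0.0019 -0.0023  0.0001]
207.0 0.14 [ 0.0016 -0.0012  0.0001]
208.0 -0.86 [ 0.0013 -0.0001  0.0001]
209.0 -1.86 [0.0011 0.0009 0.0001]
210.0 -2.86 [0.0008 0.002  0.0001]
211.0 -3.86 [0.0006 0.0031 0.0001]
212.0 -4.86 [0.0004 0.0042 0.0001]
```

Force dropped to zero; check whether the pin has entered.

```bash
python3 - <<'E'
from h import *
cv2.imwrite("pics/w4.png",cams.camera("wrist")[:,:,::-1])
E
python3 st.py
```

```text
t 9.35 z 0.0341 e 0.0045 l -0.0652 r 0.0653 ang -166.0 F [-0.5 -0.3 -0.9] Fe -0.1 Fl -0.5
```

View pics/w4.png

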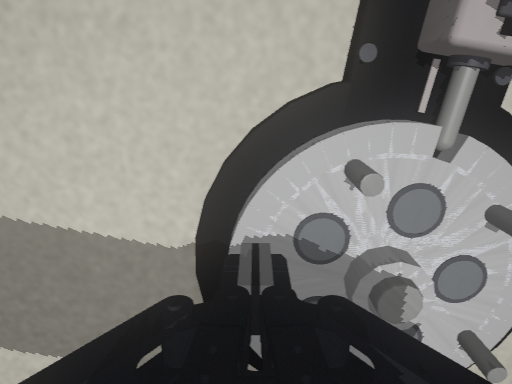

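Pin tip now appears inside the notch mouth, around (446,148). Measure depth.

Run:
```python
from h import *
p=cams.camera_params("wrist")
for n,q,z in(("pin tip",(446,150),.022),("notch bottom",(455,158),.026),("notch corner",(470,136),.026),("spindle",(395,298),.048),):
    d=onz(p,q,z)[:2]-C;print(n,"r %.4f ang %.1f e %.4f l %.4f"%(np.hypot(*d),np.degrees(np.arctan2(d[1],d[0])),d@E,d@L))
im=cv2.imread("pics/w4.png");cv2.imwrite("pics/w4c.png",cv2.resize(im[40:180,400:512],None,fx=5,fy=4.2,interpolation=cv2.INTER_CUBIC))
```

```text
pin tip r 0.0701 ang 96.2 e 0.0686 l 0.0143
notch bottom r 0.0683 ang 93.4 e 0.0661 l 0.0172
notch corner r 0.0796 ang 93.1 e 0.0769 l 0.0204
spindle r 0.0026 ang 137.5 e 0.0023 l -0.0013
```

View pics/w4c.png

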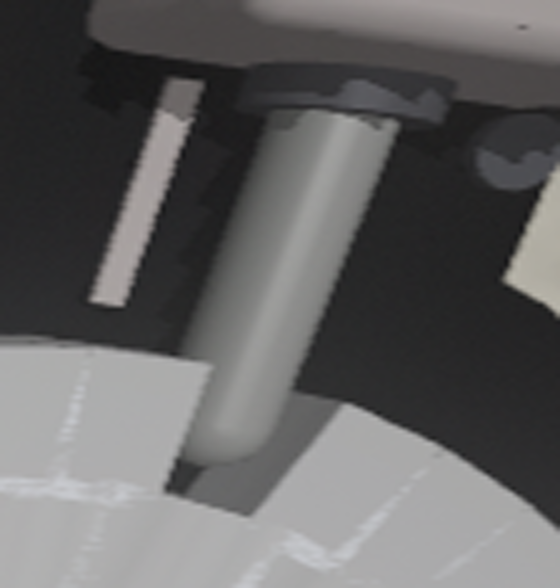

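Tip measures e ≈ 0.0686 against 0.068 for fully dropped. Back off without pushing further, and look from above the pin.

move_arm --pt "0 0 0 0 -0.004 0 0" --pt "0 0 0 0 -0.009 0 0" --pt "0 0 0 0 -0.01 -0.02 0" --pt "0 0 0 0 -0.01 -0.06 0" --pt "0 0 0 0 -0.01 -0.1 0" --pt "0 0 0 0 -0.01 -0.1 0"

```text
clock: 9.95
position: [0.4637, -0.0693, 0.1388]
ee_rot: [0.972, 0.235, 0.003, 0.002]
ft_force: [0.8, 0.3, -0.5]
grip_width: 0.001
```

```bash
python3 st.py; python3 -c "
from h import *
print(row([*(C+.06*E+.012*L),.14],-72))"
```

```text
t 9.95 z 0.1388 e 0.0148 l -0.0638 r 0.0655 ang -175.1 F [ 0.8  0.3 -0.5] Fe -0.0 Fl 0.9
(array([ 0.3 , -0.33,  9.13]), array([ 0.082 , -0.0326, -0.0009]))
```

move_arm --pt "0 0 5 0.04 -0.016 0 0" --pt "0 0 9 0.082 -0.033 0 0" --pt "0 0 9 0.082 -0.033 0 0" --pt "0 0 9 0.082 -0.033 0 0" --pt "0 0 9 0.082 -0.033 0 0"

```text
clock: 10.45
position: [0.5183, -0.0035, 0.1336]
ee_rot: [0.988, 0.157, -0.001, 0.0]
ft_force: [0.4, -0.1, -0.7]
grip_width: -0.0
```

Run:
```python
from h import *
import pickle
p=cams.camera_params("wrist");im=cams.camera("wrist");cv2.imwrite("pics/w5.png",im[:,:,::-1]);pickle.dump(p,open("w5.pkl","wb"))
for r in(.068,.080,.109):print(r,px(p,[*(C+r*E+.0115*L),.02 if r<.1 else .042]))
a=px(p,[*(C+.085*E+.0115*L),.02]).astype(int);print(a)
x,y=a[0]-60,max(a[1]-70,0);print(x,y)
cv2.imwrite("pics/w5c.png",cv2.resize(im[y:y+140,x:x+140,::-1],None,fx=4.2,fy=4.2,interpolation=cv2.INTER_CUBIC))
```

```text
0.068 [260.47420354 179.16173202]
0.08 [260.57360394 164.45582975]
0.109 [261.28362431 131.11929547]
[260 158]
200 88
```

View pics/w5c.png

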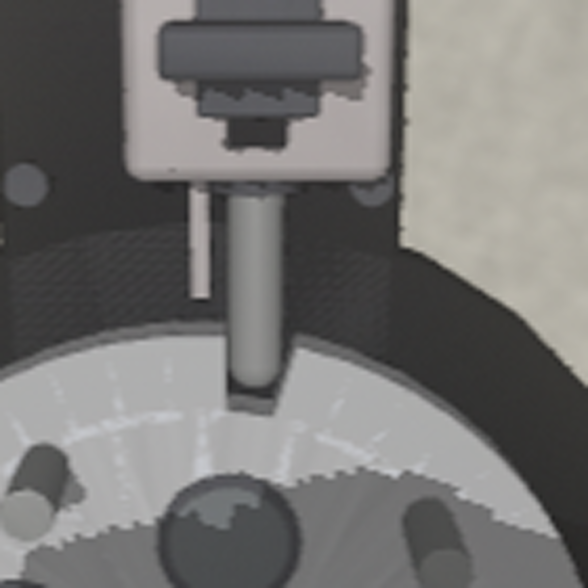

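The close view shows the pin deep in the notch, tip at px (260.6,180). Fully out would put it at 179 and riding on the rim at 164. The tool is clear of everything, so I'm handing in.

Run:
```python
from h import *
b=cams.camera("wrist");a=cv2.imread("pics/w5.png")[:,:,::-1]
print("diff",np.abs(a.astype(int)-b).mean()); print(manip.get_obs()["clock"]); print(manip.hand_in())
```

```text
diff 1.3079969618055556
10.55
the job is handed in; nothing more can be done
None
```

I set the catch and turned the carousel until the pin dropped into the notch. I then backed the tool clear and handed the job in at 10.55 s of the 72 s allowed.

- **Catch:** I pushed the thumb tab forward until it stopped. On the last push the force rose from 15 to 25 N with no movement. The finger stood at 0.146 m from the axis along the base's y, which is where it should be with the catch fully forward. The block stands about 12 mm to one side of nominal.
- **Carousel:** I pushed one finger post counterclockwise through about 53°. Force was about 5 N at every check, and I stopped when it fell to zero. I read force only at the end of each short call, so a brief peak in between would not have shown.
- **Pin:** The last close view puts the pin tip within about 1 mm of fully dropped; riding on the rim it would appear about 12 mm further out. I did not push again to test that it was blocked, because the task said to stop as soon as the pin caught.
- **Stillness:** The last two pictures, taken 0.05–0.1 s apart, differed very little (mean 1.3 grey levels).
- **Glassware:** My path stayed clear of the flask, jar and dish. I did not check them again at the end.

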